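# Slide the agar plate of the right size into the reader and shut its gate

## Robot

A 6-joint arm with a two-finger parallel gripper is mounted at the origin on a cart in front of the work surface, level with it; the furniture and walls round the work are solid. World frame = base frame: x ahead of the robot, y to its left, z up, the work surface at z = 0. Lengths are in m, angles in rad, forces in N, time in s.
With the tool pointing down it reaches from about 0.3 to 0.95 m from the base axis. Payload 3.1 kg.
Tool frame: the origin (TCP) lies at the very end of the fingers, on their centre line; the grasp point (between the pads) lies 19 mm behind it; y points along the fingers, x is the direction in which the jaws open and shut, and the axes are right-handed (so a half turn about y gives the same grasp; the last joint's range is limited). The gripper opens to 85 mm and grips with 20 to 120 N. Pads are 22 mm wide; open, the fingers measure 114 mm over their backs; the gripper's body (76 mm by 85 mm) begins 54 mm behind the grasp point. The pads swing forward as they close: fully open they stand 13 mm farther back than shut.
Start: joints at [-1.346, 0.308, 1.634, -0, 1.2, -0.07], TCP at [0.182, -0.598, 0.201] pointing down, gripper open.
Joint ranges: [-3.06, 3.06], [-0.79, 1.96], [0.05, 2.63], [-1.19, 4.34], [0.05, 2.64], [-2.94, 2.94]. Speed limits (rad/s): [2.79, 2.79, 3.14, 3.14, 3.14, 3.14].

## Interface

Orientations are given as a unit quaternion [x, y, z, w].
In Python, from plant import sensors, optics, env gives the robot as it stands. The module is installed in compiled form; this text tells all that it offers.
- The arm moves only by the tool send_rows, never from a script. Its argument "deltas" is a list of rows, each a list of 2 entries, a list of its own where there are three numbers: the shift along the world's x, y, z in mm, then the turn about the world's z in rad. A call has 1 to 10 rows; each row is the pose to reach, as a shift and turn from the pose measured when the call began; what a row does not reach only later rows make up. A row lasts 1/12 s, in which the tool goes at most 41.7 mm and 7.16 degrees, less where a joint would pass 70% of its speed; a pose out of reach is approached as far as the arm can. A call with a gripper value outside its range is refused whole. "jaw" is the opening, from 0 (shut) to 1 (fully open), set as the call begins (left out, the last holds). The fingers move at their own pace and stop on an object; "newtons" is the grip in N (left out, the last holds). Time passes only in rows, so rows that repeat a pose let the fingers close. It gives the time, the measured TCP pose, the force and the opening at its end, in the units of the state.
- sensors.get_state(): the state, without advancing time (a new reading comes with each control period).
- optics.grab_frame(name): name is "scene" or "top"; returns the picture (400x640x3 uint8, blue, green, red); there is no depth.
- optics.get_calibration(name): a dict with "fx", "fy", "cx", "cy" (pixels), "world_from_camera" (4x4, takes a point from camera to world coordinates). Camera axes: x right, y up, looking along -z (the intrinsics and any distortion apply to the point x, -y, -z); pixel columns grow to the right and rows downward; lengths in m; the calibration is good to about 2 mm. A picture is of the moment at which its call begins. get_calibration takes no time and is no camera call.
- env.job_done(): hands the job in, once; it reports no verdict.
The state is a dict: "t": time; "q": joint angles; "joint_velocities": joint speeds; "tau": joint torques, N m; "ee_pos": TCP position; "eef_rot": TCP orientation; "ft_force": force on the tool from outside, world axes, zero at the start; "moment": the same for the moment, N m; "width": finger opening in m.
Only numpy, scipy, OpenCV 4.12 (cv2) and the standard library are available. Lean on these libraries where they do the work, as an engineer would, in place of code of your own. Each camera call takes 0.05 s, during which the arm holds its last target. There are 200 camera calls.

## Task

Three look-alike agar plates of different diameter lie on the counter in front of a small dish reader. Find the one that fits the reader's bay snugly (the smaller would rattle, the larger does not go in), slide it flat along the counter, without lifting it, into the bay until it rests against the back stop, then swing the gate with the red knob fully shut behind it. Leave the other two plates where they lie.

Things in the scene. Friction and masses are not known exactly. Their poses are not given: they have to be found in the camera images.
- reader: dish reader, fixed: blue U-shaped bay, 14 mm high, before a white housing 50 mm high (x +38 to +94, y +-52 mm). Origin on the counter where a seated dish has its centre; x axis points into the bay, from open mouth to back stop, z up. No floor: dishes slide on the counter. Side walls 64 mm apart (inner faces y = +-32 mm) run from x = -15 to the back stop's face at x = +30 mm
- seat (a point): the reader's origin again: where the centre of the right dish's underside must come; x axis into the bay. Flared lead-ins before the side walls reach out to x = -28, y = +-47 mm. The gate's hinge lug (5 mm high; pivot 20 mm high) is fixed at the -y side of the mouth, x -50 to +2, y -43 to -67 mm
- gate_pivot (a point): hinge axis (vertical) of the gate, at x = -40, y = -56 mm of the reader, 10 mm above the counter
- gate_knob (a point): top of the upright red knob on the end of the white gate arm, on its axis, 50 mm from the pivot, 44 mm above the counter. The knob is a cylinder 12 mm in diameter from z = 10 to 44 mm; the arm below it is 8 mm wide, z = 6 to 14 mm
- gate (a joint): angle of the gate about its vertical hinge, rad: 0 = shut (arm points along the reader's +y, across the mouth in front of the seated dish, against its stop), grows anticlockwise seen from above as the knob swings out towards the reader's -x and then its -y side; limit 2.95. Stays where it is left (light friction)
- dish_50: round lidded agar plate with amber agar, 50 mm in diameter, 15 mm high; origin at the centre of its underside, z up. Too small for the bay
- dish_60: round lidded agar plate with amber agar, 60 mm in diameter, 15 mm high, about 40 g; origin at the centre of its underside, z up. The one that fits the bay
- dish_70: round lidded agar plate with amber agar, 70 mm in diameter, 15 mm high; origin at the centre of its underside, z up. Too large for the bay
Not all that is in view belongs to the job. Leave any purple or turquoise look-alike of the dish_60 alone.

How it is judged:
By the outcome, as a careful person would: the job done as asked, in the order asked, and still so for the second after the job is handed in, with the robot touching nothing.
It also fails if it takes over 67 s, if anything falls off the work surface, if the arm or the gripper's body presses on something with over 40 N, if the wrist force passes 120 N, or if a joint passes its speed limit or range.

## Working session

There is one attempt and no reset: what is moved stays moved. The work goes in short steps, Python scripts to look and compute and a tool call to move; the robot and the scene stay as the last step left them, time stands still between calls to the robot, and variables do not carry over. Pictures are saved under pics/ and viewed, about 8 in all and at most 12, crops included, and the job is handed in when it is done.

Besides the shell and the picture viewer there is one more tool, called as a command line: name --argument value ..., lists and objects as JSON in quotes. send_rows: Moves the arm, as the interface text tells. Its arguments: {"type":"object","properties":{"deltas":{"type":"array","items":{"type":"array"}},"jaw":{"type":"number"},"newtons":{"type":"number"}},"required":["deltas"]}

```bash
mkdir -p pics; cat > h.py <<'E'
import numpy as np, cv2
from plant import sensors, optics, env
def grab(n,f):
    im=optics.grab_frame(n); cv2.imwrite('pics/'+f,im); return im
def ray(n,u,v,z):
    c=optics.get_calibration(n); M=np.array(c['world_from_camera'])
    d=M[:3,:3]@np.array([(u-c['cx'])/c['fx'],-(v-c['cy'])/c['fy'],-1]); o=M[:3,3]
    return o+d*(z-o[2])/d[2]
def proj(n,p):
    c=optics.get_calibration(n); M=np.array(c['world_from_camera'])
    q=M[:3,:3].T@(np.array(p)-M[:3,3]); return c['cx']+c['fx']*q[0]/-q[2], c['cy']-c['fy']*q[1]/-q[2]
E
python3 - <<'E'
from h import *
a=grab('top','top0.png');b=grab('scene','scene0.png')
s=sensors.get_state();print(s)
for n in('top','scene'):print({k:np.round(v,3).tolist() for k,v in optics.get_calibration(n).items()})
E
```

```text
{'t': 0.1, 'q': array([-1.34568819e+00,  3.08922183e-01,  1.63507301e+00,  9.69696592e-07,
        1.19969794e+00, -6.97001015e-02]), 'joint_velocities': array([ 0.0025757 , -0.00182176, -0.00158606, -0.00137294,  0.00096266,
       -0.00186515]), 'tau': array([-8.84073106e-04, -4.16406476e+01, -2.77645612e+01, -1.55965772e-04,
        4.06404259e-03, -3.52385001e-06]), 'ee_pos': array([ 0.18138938, -0.5972472 ,  0.19975279]), 'eef_rot': array([-0.56752988,  0.42170634, -0.42057816,  0.56849591]), 'ft_force': array([ 0.68662709, -0.16380553,  0.4531746 ]), 'moment': array([0.03931452, 0.0434186 , 0.02395356]), 'width': 0.08528162028044423}
{'fx': 361.039, 'fy': 361.039, 'cx': 316.553, 'cy': 203.037, 'world_from_camera': [[0.019, 0.996, -0.092, 0.328], [-1.0, 0.018, -0.01, 0.29], [-0.008, 0.092, 0.996, 0.924], [0.0, 0.0, 0.0, 1.0]]}
{'fx': 488.371, 'fy': 488.371, 'cx': 322.492, 'cy': 202.822, 'world_from_camera': [[-0.563, 0.407, -0.719, -0.408], [-0.826, -0.295, 0.48, 0.826], [-0.017, 0.865, 0.502, 0.631], [0.0, 0.0, 0.0, 1.0]]}
```

View pics/top0.png

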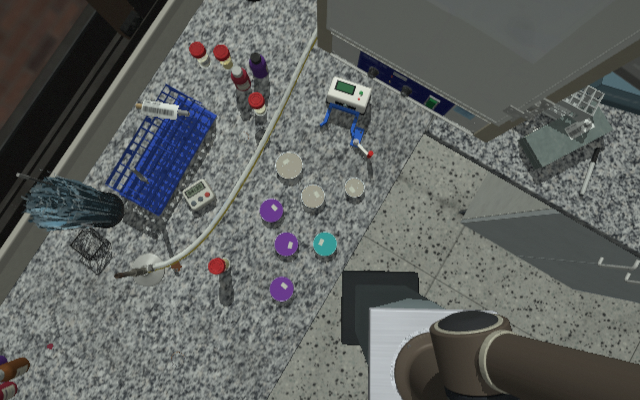

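View pics/scene0.png

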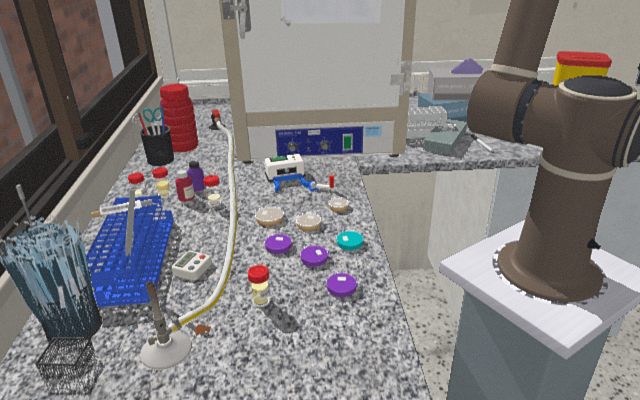

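The top view shows three pale plates at about (288,165), (313,197) and (355,187). The decoys are purple at (271,210), (286,244) and (281,289), and turquoise at (325,244). The reader is at (347,100) and the red knob at (370,154). Next I take close crops.

```bash
python3 - <<'E'
from h import *
a=cv2.imread('pics/top0.png');b=cv2.imread('pics/scene0.png')
c1=cv2.resize(a[65:220,260:400],None,fx=3.8,fy=3.8,interpolation=cv2.INTER_CUBIC)
c2=cv2.resize(b[145:245,240:360],None,fx=3.4,fy=3.4,interpolation=cv2.INTER_CUBIC)
W=np.zeros((600,800,3),np.uint8);W[:589,:532]=c1
cv2.imwrite('pics/c.png',W[:589,:532]);cv2.imwrite('pics/d.png',c2)
for u,v in[(288,165),(313,197),(355,187),(347,90),(325,244)]:print(u,v,ray('top',u,v,.015))
print(ray('top',370,154,.044))
E
```

```text
288 165 [0.50845995 0.37445618 0.015     ]
313 197 [0.4273283  0.30895104 0.015     ]
355 187 [0.45472862 0.20286377 0.015     ]
347 90 [0.70897334 0.22590337 0.015     ]
325 244 [0.30955711 0.27661343 0.015     ]
[0.53377003 0.16926391 0.044     ]
```

View pics/c.png

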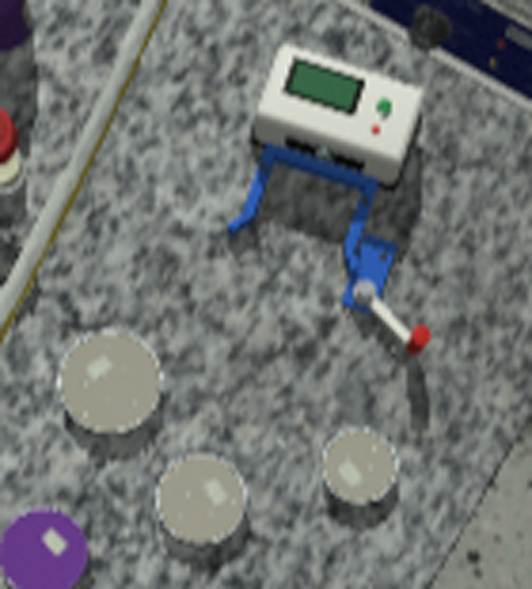

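Apparent diameters are about 103, 90 and 76 px in the crop, so the middle plate at (313,197) is dish_60 (left 70, right 50). The gate is well open, with its arm pointing back-right. Now I measure these by masks.

```bash
cat > meas.py <<'E'
from h import *
from scipy.optimize import least_squares
def dishes(im,name='top',seeds=((288,165),(313,197),(355,187))):
    lab=cv2.cvtColor(im,cv2.COLOR_BGR2LAB).astype(int)
    out=[]
    m=(((lab[...,2]-128)>=5)&(lab[...,0]>120)&(abs(lab[...,1]-128)<10)).astype(np.uint8)
    m=cv2.morphologyEx(m,cv2.MORPH_CLOSE,np.ones((7,7)));m=cv2.morphologyEx(m,cv2.MORPH_OPEN,np.ones((5,5)))
    n,l,st,ce=cv2.connectedComponentsWithStats(m)
    for u,v in seeds:
        k=l[v,u]; 
        if k==0: print('miss',u,v);continue
        c=max(cv2.findContours((l==k).astype(np.uint8),cv2.RETR_EXTERNAL,cv2.CHAIN_APPROX_NONE)[0],key=len)
        P=np.array([ray(name,*p,.015)[:2] for p in c.reshape(-1,2)])
        f=least_squares(lambda q:np.hypot(*(P-q[:2]).T)-q[2],[*P.mean(0),.03],loss='soft_l1',f_scale=.002).x
        print((u,v),'ctr',f[:2].round(4),'dia mm',f[2]*2000+2.4,'area',st[k,4]);out.append(f)
    return out
def redtop(im,name='top',roi=None):
    h=cv2.cvtColor(im,cv2.COLOR_BGR2HSV);m=(((h[...,0]<8)|(h[...,0]>172))&(h[...,1]>150)&(h[...,2]>90))
    ys,xs=np.nonzero(m); s=(xs>=roi[0])&(xs<roi[1])&(ys>=roi[2])&(ys<roi[3]); return xs[s],ys[s]
E
python3 - <<'E'
from meas import *
a=cv2.imread('pics/top0.png');b=cv2.imread('pics/scene0.png')
dishes(a)
x,y=redtop(a,roi=(350,390,140,170));print('red top',x.mean(),y.mean(),x.min(),x.max(),y.min(),y.max(),ray('top',x.mean(),y.mean(),.03))
x,y=redtop(b,'scene',(320,345,165,200));print('red sc',x.mean(),y.mean(),x.min(),x.max(),y.min(),y.max())
h=cv2.cvtColor(a,cv2.COLOR_BGR2HSV)[65:160,300:400]
m=((h[...,0]>95)&(h[...,0]<125)&(h[...,1]>130)&(h[...,2]>70)).astype(np.uint8)
n,l,st,ce=cv2.connectedComponentsWithStats(m);print(st[1:][st[1:,4]>10])
C=lambda u,v,z:(ray('top',260+(u+.5)/3.8-.5,65+(v+.5)/3.8-.5,z)*1000).round(1)
for n_,u,v,z in[('Hfl',255,130,.05),('Hfl2',256,116,.05),('Hbl',285,45,.05),('Hbr',422,92,.05),('Hfr',397,168,.05),('backL',272,152,.014),('backR',376,184,.014),('wallLout',250,203,.014),('flareL',234,226,.014),('wallRout',352,240,.014),('pivot',364,291,.02),('knob',421,333,.044),('lugL',345,303,.005),('lugfar',396,243,.005)]:print(n_,C(u,v,z))
w=cv2.inRange(cv2.cvtColor(a,cv2.COLOR_BGR2HSV)[65:130,315:385],(0,0,165),(180,45,255))
w=cv2.morphologyEx(w,cv2.MORPH_CLOSE,np.ones((9,9)))
c=max(cv2.findContours(w,cv2.RETR_EXTERNAL,cv2.CHAIN_APPROX_NONE)[0],key=cv2.contourArea)
B=cv2.boxPoints(cv2.minAreaRect(c))+[315,65];print('housing box',B.round(1).tolist(),[(ray('top',*p,.05)*1000).round(0)[:2].tolist() for p in B])
E
```

```text
(288, 165) ctr [0.5082 0.3728] dia mm 66.43898070096091 area 522
(313, 197) ctr [0.4301 0.31  ] dia mm 57.44458935667386 area 400
(355, 187) ctr [0.4535 0.2051] dia mm 47.303472114764276 area 269
red top 370.27777777777777 153.16666666666666 368 372 151 155 [0.53918048 0.16664959 0.03      ]
red sc 331.44897959183675 180.89795918367346 329 333 175 187
[[ 20  38  44  43 381]]
Hfl [670.7 278.7  50. ]
Hfl2 [680.2 278.2  50. ]
Hbl [729.  259.8  50. ]
Hbr [698.2 169.2  50. ]
Hfr [646.5 185.3  50. ]
backL [669.5 266.4  14. ]
backR [648.1 195.2  14. ]
wallLout [633.5 280.8  14. ]
flareL [617.3 291.4  14. ]
wallRout [608.8 211.2  14. ]
pivot [572.  203.3  20. ]
knob [538.2 168.2  44. ]
lugL [567.4 214.7   5. ]
lugfar [609.9 180.2   5. ]
housing box [[324.4, 92.8], [332.6, 68.2], [373.1, 81.7], [364.9, 106.3]] [[686.0, 285.0], [751.0, 265.0], [717.0, 163.0], [653.0, 183.0]]
```

```bash
python3 - <<'E'
from h import *
from scipy.spatial.transform import Rotation as R
s=sensors.get_state();m=R.from_quat(s['eef_rot']).as_matrix();print(m.round(3))
yaw=-.31;ex=np.array([np.cos(yaw),np.sin(yaw)]);ey=np.array([-ex[1],ex[0]]);O=np.array([627,243])
for n,p in dict(d60=(430,310),d70=(508,373),d50=(453.5,205),knob=(538,168)).items():
    d=np.array(p)-O;print(n,d@ex,d@ey)
a=np.arctan2(m[1,0],m[0,0]);t=np.arctan2(ey[1],ey[0]);print('turn',t-a,t-a-np.pi)
print('start behind',(O-275*ex+5*ey))
E
```

```text
[[ 0.291 -0.     0.957]
 [-0.957  0.002  0.291]
 [-0.002 -1.     0.   ]]
d60 -208.04864190919625 3.7097978029844327
d70 -152.98531755404755 87.50138634837296
d50 -153.63764619032042 -89.11634907859455
knob -61.87828998657024 -98.57523638489498
turn 2.536784615774782 -0.6048080378150109
start behind [366.63356146 331.65279287]
```

send_rows --deltas '[[[20,34,0],0.11],[[40,68,0],0.22],[[60,102,0],0.33],[[80,136,0],0.44],[[100,170,0],0.55],[[115,207,0],0.66],[[130,244,0],0.77],[[145,281,0],0.88],[[160,318,0],0.99],[[175,355,0],1.1]]' --jaw 0.42

```text
t: 0.93
ee_pos: [0.3564, -0.2402, 0.1994]
eef_rot: [-0.704, 0.061, -0.06, 0.705]
ft_force: [0.4, 0.3, -0.4]
width: 0.036
```

send_rows --deltas '[[[12,38,0],0.12],[[24,76,0],0.24],[[36,114,0],0.36],[[40,152,0],0.48],[[42,190,0],0.6],[[42,228,0],0.72],[[40,266,0],0.84],[[38,304,0],0.96],[[34,342,0],1.08],[[30,380,0],1.2]]'

```text
t: 1.77
ee_pos: [0.3855, 0.1416, 0.1993]
eef_rot: [0.615, 0.349, -0.351, -0.614]
ft_force: [0.8, -0.1, 0.1]
width: 0.036
```

send_rows --deltas '[[[-6,38,-15],0.06],[[-10,76,-30],0.12],[[-14,114,-45],0.18],[[-18,150,-60],0.24],[[-22,191,-75],0.24],[[-22,191,-95],0.24],[[-22,191,-120],0.24],[[-22,191,-120],0.24]]'

```text
t: 2.43
ee_pos: [0.3591, 0.3304, 0.0744]
eef_rot: [0.568, 0.417, -0.426, -0.567]
ft_force: [-0.9, -1.4, -1.3]
width: 0.0359
```

```bash
python3 - <<'E'
from h import *
from scipy.spatial.transform import Rotation as R
a=grab('top','t1.png');b=grab('scene','s1.png')
m=R.from_quat(sensors.get_state()['eef_rot']).as_matrix();print(np.arctan2(m[1,0],m[0,0]),np.pi/2-.31, sensors.get_state()['ee_pos'])
c=np.vstack([cv2.resize(a[60:270,200:440],(640,560))[:,:]]);d=b[140:340,200:400]
W=np.zeros((560,800,3),np.uint8);W[:455,:400]=cv2.resize(a[60:290,220:422],(400,455),interpolation=2);W[:400,400:]=cv2.resize(d,(400,400),interpolation=2)
cv2.imwrite('pics/v1.png',W)
E
```

```text
1.2751473889091005 1.2607963267948965 [0.36220722 0.33163728 0.07822999]
```

View pics/v1.png

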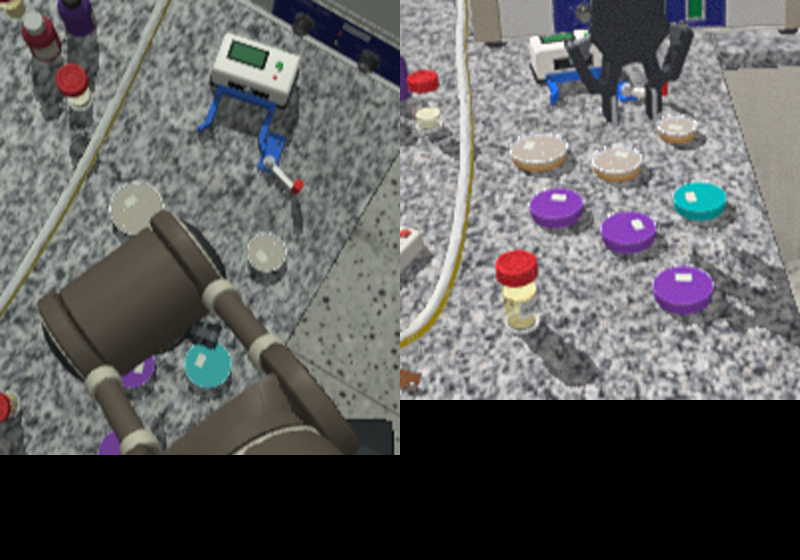

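```bash
python3 - <<'E'
from h import *
for n,u,v in[('p1',278,241.5),('p2',314,254.5),('teal',350,239),('d60',308.5,219.5),('d70',269.5,215)]:print(n,ray('scene',u,v,.015).round(3))
print(proj('scene',(.362,.332,.078)),proj('scene',(.362,.332,.005)))
for n,u,v in[('p1',271,210),('p2',286,244),('teal',325,244)]:print(n,ray('top',u,v,.015).round(3))
E
```

```text
p1 [0.391 0.413 0.015]
p2 [0.304 0.375 0.015]
teal [0.306 0.278 0.015]
d60 [0.429 0.308 0.015]
d70 [0.501 0.374 0.015]
(np.float64(315.1691802580483), np.float64(211.65353699315008)) (np.float64(315.947231763561), np.float64(239.25194361065363))
p1 [0.392 0.414 0.015]
p2 [0.308 0.374 0.015]
teal [0.31  0.277 0.015]
```

send_rows --deltas '[[[2,0,-25],-0.014],[[2,0,-50],-0.014],[[2,0,-62],-0.014],[[2,0,-68],-0.014],[[2,0,-70],-0.014],[[2,0,-70],-0.014]]'

```text
t: 3.03
ee_pos: [0.3653, 0.3319, 0.0093]
eef_rot: [0.572, 0.415, -0.418, -0.571]
ft_force: [0.2, 0.4, 0.3]
width: 0.036
```

```bash
python3 - <<'E'
from h import *
b=grab('scene','s2.png');s=sensors.get_state();print(s['ee_pos'],s['ft_force'],proj('scene',s['ee_pos']))
cv2.imwrite('pics/v2.png',cv2.resize(b[140:290,230:390],None,fx=4,fy=4,interpolation=2))
E
```

```text
[0.36554196 0.3322475  0.00962455] [ 0.83898622  0.12172454 -0.18232426] (np.float64(314.9426243963065), np.float64(236.87751921726246))
```

View pics/v2.png

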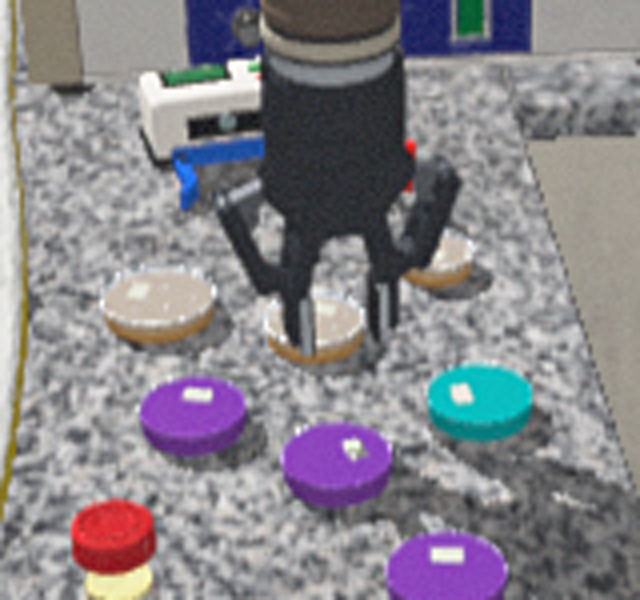

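send_rows --deltas '[[[0,0,-3],0],[[0,0,-6],0],[[0,0,-7],0],[[0,0,-7],0]]'

```text
t: 3.42
ee_pos: [0.3655, 0.3323, 0.0027]
eef_rot: [0.572, 0.416, -0.418, -0.571]
ft_force: [-0.4, -0.9, 0.8]
width: 0.0361
```

```bash
python3 - <<'E'
from h import *
b=grab('scene','s3.png');s=sensors.get_state();print(s['ee_pos'],s['ft_force'],proj('scene',s['ee_pos']))
x=cv2.resize(b[190:250,280:350],None,fx=8,fy=8,interpolation=2)
cv2.imwrite('pics/v3.png',x)
E
```

```text
[0.36546116 0.33222606 0.00268485] [-0.54548145  0.08184897 -0.14820904] (np.float64(315.04457854250063), np.float64(239.42670665464473))
```

View pics/v3.png

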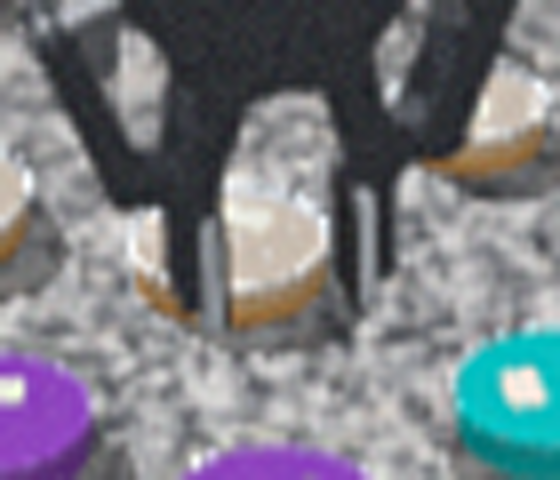

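send_rows --deltas '[[[0,0,-2],0],[[0,0,-3],0],[[0,0,-4],0]]'

```text
t: 3.72
ee_pos: [0.3654, 0.3322, -0.0015]
eef_rot: [0.572, 0.415, -0.418, -0.571]
ft_force: [-0.3, 0.1, -0.4]
width: 0.036
```

send_rows --deltas '[[[0,0,-1],0],[[0,0,-2],0],[[0,0,-3],0]]'

```text
t: 3.97
ee_pos: [0.3653, 0.3322, -0.0047]
eef_rot: [0.572, 0.415, -0.418, -0.571]
ft_force: [-0.2, -1.0, 0.4]
width: 0.0361
```

send_rows --deltas '[[[0,0,-1],0],[[0,0,-2],0],[[0,0,-3],0]]'

```text
t: 4.22
ee_pos: [0.3653, 0.3322, -0.0078]
eef_rot: [0.572, 0.415, -0.418, -0.571]
ft_force: [0.3, -0.2, 0.6]
width: 0.0358
```

send_rows --deltas '[[[0,0,-1],0],[[0,0,-2],0],[[0,0,-3],0]]'

```text
t: 4.47
ee_pos: [0.3653, 0.3322, -0.0109]
eef_rot: [0.572, 0.415, -0.418, -0.571]
ft_force: [0.0, 0.5, 0.3]
width: 0.0359
```

```bash
python3 - <<'E'
from h import *
b=grab('scene','s4.png');s=sensors.get_state();print(s['ee_pos'],s['ft_force'],proj('scene',s['ee_pos']))
x=cv2.resize(b[190:250,280:350],None,fx=8,fy=8,interpolation=2)
cv2.imwrite('pics/v4.png',x)
for z in (0,.005,.01,.015):print(z,[proj('scene',(.3653+sx*.305*.02*1,.3322+sx*.952*.02,z)) for sx in(1,-1)])
E
```

```text
[ 0.365155    0.33204313 -0.01106452] [-0.39433941 -0.18549093  0.16715376] (np.float64(315.3312702252567), np.float64(244.44026372692855))
0 [(np.float64(306.6227109378866), np.float64(241.97556452411732)), (np.float64(323.5486434866171), np.float64(238.9026413350283))]
0.005 [(np.float64(306.54985681204556), np.float64(240.1500022009539)), (np.float64(323.5145895814552), np.float64(237.08575082791737))]
0.01 [(np.float64(306.4766704427153), np.float64(238.31611459505552)), (np.float64(323.48038170741773), np.float64(235.26064556284894))]
0.015 [(np.float64(306.40314955196004), np.float64(236.4738446264193)), (np.float64(323.44601881792306), np.float64(233.42726970116757))]
```

View pics/v4.png

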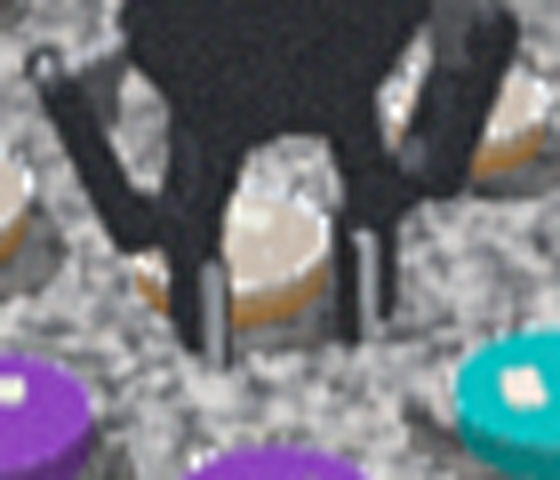

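send_rows --deltas '[[[0,0,-2],0],[[0,0,-4],0],[[0,0,-5],0]]'

```text
t: 4.77
ee_pos: [0.365, 0.3319, -0.0164]
eef_rot: [0.572, 0.415, -0.418, -0.571]
ft_force: [-1.1, -0.4, 0.7]
width: 0.0361
```

send_rows --deltas '[[[0,0,-1],0],[[0,0,-2],0],[[0,0,-3],0]]'

```text
t: 5.02
ee_pos: [0.3649, 0.3319, -0.0195]
eef_rot: [0.572, 0.415, -0.418, -0.571]
ft_force: [0.8, 0.1, 0.2]
width: 0.036
```

send_rows --deltas '[[[0,0,-1],0],[[0,0,-2],0],[[0,0,-2],0]]'

```text
t: 5.27
ee_pos: [0.3648, 0.3318, -0.0217]
eef_rot: [0.572, 0.415, -0.419, -0.571]
ft_force: [-0.4, 0.2, -0.7]
width: 0.036
```

send_rows --deltas '[[[10,-3.5,0],0],[[20,-7,0],0],[[30,-10.5,0],0],[[36,-12.5,0],0],[[43,-15,0],0],[[50,-17.5,0],0],[[58,-20.5,0],0],[[66,-23,0],0],[[70,-24.5,0],0],[[72,-25,0],0]]'

```text
t: 6.1
ee_pos: [0.4378, 0.3065, -0.0217]
eef_rot: [0.572, 0.415, -0.418, -0.571]
ft_force: [-0.4, -0.5, 1.2]
width: 0.036
```

send_rows --deltas '[[[8,-3,0],0],[[16,-5.5,0],0],[[24,-8.5,0],0],[[32,-11,0],0],[[40,-14,0],0],[[48,-17,0],0],[[56,-19.5,0],0],[[64,-22.5,0],0],[[70,-24.5,0],0],[[72,-25,0],0]]'

```text
t: 6.93
ee_pos: [0.5113, 0.2812, -0.0215]
eef_rot: [0.572, 0.415, -0.418, -0.571]
ft_force: [0.5, -0.2, -0.8]
width: 0.0355
```

```bash
python3 - <<'E'
from h import *
a=grab('top','t5.png');b=grab('scene','s5.png');s=sensors.get_state();print(s['ee_pos'],s['ft_force'],proj('scene',s['ee_pos']))
W=np.zeros((560,800,3),np.uint8);W[:560,:440]=cv2.resize(a[60:200,280:390],(440,560),interpolation=2);W[:540,440:]=cv2.resize(b[145:245,255:322],(360,540),interpolation=2)
cv2.imwrite('pics/v5.png',W)
E
```

```text
[ 0.51046531  0.28141775 -0.021616  ] [-0.18808242 -0.00435621 -0.35782018] (np.float64(300.54358119233984), np.float64(214.62299394782738))
```

View pics/v5.png

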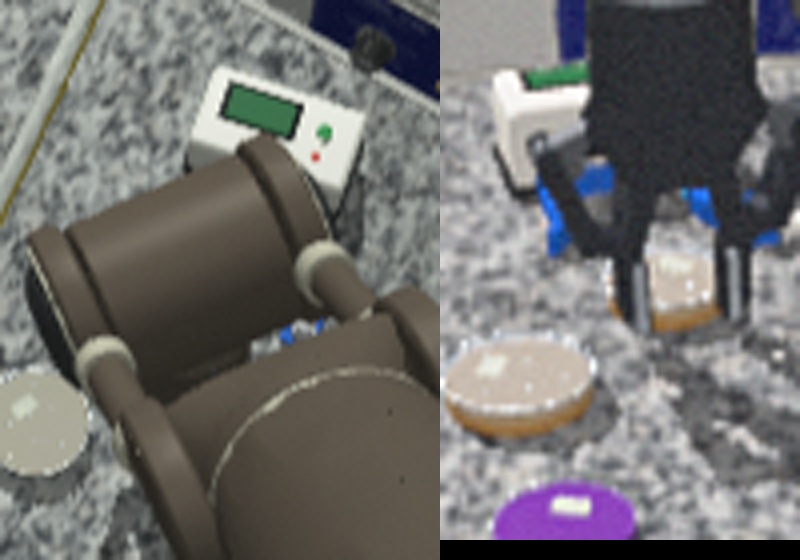

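```bash
python3 - <<'E'
from h import *
b=cv2.imread('pics/scene0.png')
print(ray('scene',297.5,196.7,.015))
for p in((543,271,15),(627,243,15)):print(proj('scene',np.array(p)/1000))
yaw=-.31;ex=np.array([np.cos(yaw),np.sin(yaw),0]);ey=np.array([-ex[1],ex[0],0]);O=np.array([.627,.243,0]);z=np.array([0,0,1])
im=cv2.resize(b[155:205,255:355],None,fx=8,fy=8,interpolation=2)
def L(pts,c):
    q=np.array([proj('scene',O+ex*x/1e3+ey*y/1e3+z*h/1e3) for x,y,h in pts]);q=((q-[255,155]+.5)*8).astype(int);cv2.polylines(im,[q],False,c,1)
for s in(1,-1):L([(-28,47*s,14),(-15,32*s,14),(30,32*s,14)],(0,255,255))
L([(30,-32,14),(30,32,14)],(0,255,255));L([(38,52,50),(38,-52,50),(94,-52,50),(94,52,50),(38,52,50),(38,52,0),(38,-52,0),(38,-52,50)],(0,255,0));L([(-40,-56,0),(-40,-56,20)],(255,0,255))
a=cv2.imread('pics/top0.png');im2=cv2.resize(a[70:155,315:385],None,fx=5,fy=5,interpolation=2)
im1=im
def L2(pts,c):
    q=np.array([proj('top',O+ex*x/1e3+ey*y/1e3+z*h/1e3) for x,y,h in pts]);q=((q-[315,70]+.5)*5).astype(int);cv2.polylines(im2,[q],False,c,1)
for s in(1,-1):L2([(-28,47*s,14),(-15,32*s,14),(30,32*s,14)],(0,255,255))
L2([(30,-32,14),(30,32,14)],(0,255,255));L2([(38,52,50),(38,-52,50),(94,-52,50),(94,52,50),(38,52,50)],(0,255,0));L2([(-40,-56,0),(-40,-56,20)],(255,0,255))
W=np.zeros((600,800,3),np.uint8);W[:213,:426]=cv2.resize(im1,(426,213));W[:425,430:780]=im2
W[215:,:426]=cv2.resize(im1,(770,385))[:,150:576];cv2.imwrite('pics/v6.png',W)
E
```

```text
[0.53839498 0.27147874 0.015     ]
(np.float64(296.7185465730837), np.float64(195.9366379197088))
(np.float64(289.2993980832048), np.float64(180.79053259049203))
```

View pics/v6.png

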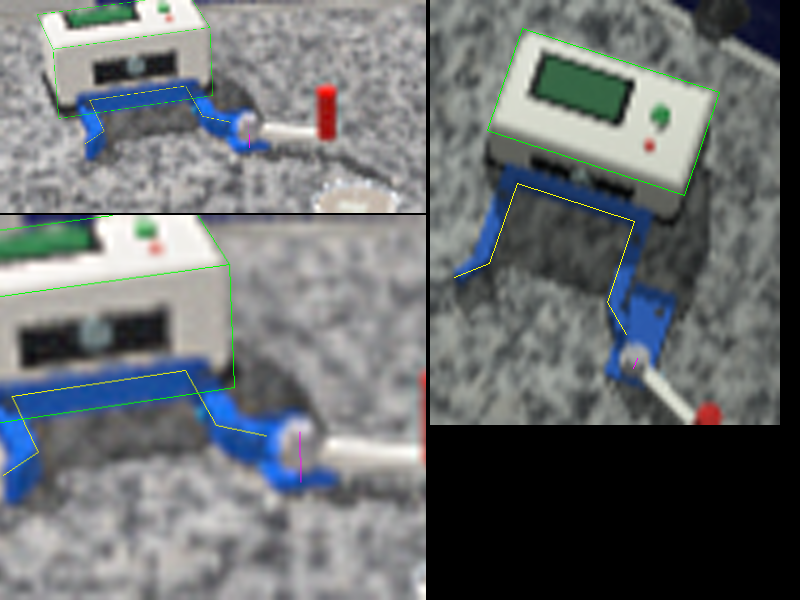

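send_rows --deltas '[[[8,-2.5,0],0],[[16,-5,0],0],[[24,-7.5,0],0],[[32,-10.5,0],0],[[40,-13,0],0],[[46,-15,0],0],[[52,-17,0],0],[[58,-18.5,0],0],[[63,-20,0],0],[[66,-21,0],0]]'

```text
t: 7.87
ee_pos: [0.5773, 0.2602, -0.0216]
eef_rot: [0.572, 0.415, -0.418, -0.571]
ft_force: [-0.9, 0.0, 0.0]
width: 0.0358
```

send_rows --deltas '[[[2,-0.6,0],0],[[4,-1.3,0],0],[[6,-1.9,0],0],[[8,-2.6,0],0],[[9,-2.9,0],0],[[10,-3.2,0],0]]'

```text
t: 8.37
ee_pos: [0.5873, 0.2571, -0.0216]
eef_rot: [0.572, 0.415, -0.418, -0.571]
ft_force: [-0.1, 0.5, -0.1]
width: 0.0359
```

send_rows --deltas '[[[1.5,-0.5,0],0],[[3,-1,0],0],[[4,-1.3,0],0],[[4,-1.3,0],0]]'

```text
t: 8.7
ee_pos: [0.5916, 0.2557, -0.0215]
eef_rot: [0.572, 0.415, -0.418, -0.571]
ft_force: [0.7, -1.0, 0.3]
width: 0.0354
```

send_rows --deltas '[[[1,-0.3,0],0],[[2,-0.6,0],0],[[3,-1,0],0],[[3,-1,0],0]]'

```text
t: 9.03
ee_pos: [0.595, 0.2546, -0.0215]
eef_rot: [0.572, 0.415, -0.417, -0.571]
ft_force: [-0.4, 0.5, 0.1]
width: 0.0358
```

send_rows --deltas '[[[1,-0.3,0],0],[[2,-0.6,0],0],[[2,-0.6,0],0]]'

```text
t: 9.28
ee_pos: [0.5971, 0.254, -0.0215]
eef_rot: [0.572, 0.415, -0.417, -0.571]
ft_force: [-0.3, -0.2, -0.5]
width: 0.0356
```

send_rows --deltas '[[[1,-0.3,0],0],[[2,-0.6,0],0],[[2,-0.6,0],0]]'

```text
t: 9.53
ee_pos: [0.5977, 0.2535, -0.0218]
eef_rot: [0.572, 0.414, -0.418, -0.572]
ft_force: [-3.5, 1.6, 1.0]
width: 0.0359
```

send_rows --deltas '[[[1.5,-0.5,0],0],[[2.5,-0.8,0],0],[[2.5,-0.8,0],0]]'

```text
t: 9.78
ee_pos: [0.5979, 0.2532, -0.0221]
eef_rot: [-0.571, -0.413, 0.419, 0.573]
ft_force: [-6.3, 2.7, 3.9]
width: 0.036
```

send_rows --deltas '[[[-8,2.5,0],0],[[-25,8,0],0],[[-50,16,5],0],[[-75,24,30],0],[[-105,33,60],0],[[-140,44,80],0],[[-175,55,90],0],[[-205,64,90],0],[[-225,70,90],0],[[-225,70,90],0]]'

```text
t: 10.62
ee_pos: [0.3694, 0.3236, 0.0681]
eef_rot: [-0.57, -0.414, 0.42, 0.572]
ft_force: [-0.7, -0.5, -0.6]
width: 0.0359
```

```bash
python3 - <<'E'
from meas import *
a=grab('top','t7.png');b=grab('scene','s7.png');s=sensors.get_state();print(s['ee_pos'],s['ft_force'])
W=np.zeros((600,800,3),np.uint8);W[:600,:400]=cv2.resize(a[65:185,315:395],(400,600),interpolation=2);W[:400,400:]=cv2.resize(b[145:245,250:350],(400,400),interpolation=2)
cv2.imwrite('pics/v7.png',W)
x,y=redtop(a,roi=(350,390,140,170));print(x.mean(),y.mean(),ray('top',x.mean(),y.mean(),.04))
E
```

```text
[0.37339427 0.32380533 0.06845194] [ 0.33319789  0.1499827  -0.73538996]
370.27777777777777 153.16666666666666 [0.53682384 0.16803354 0.04      ]
```

View pics/v7.png

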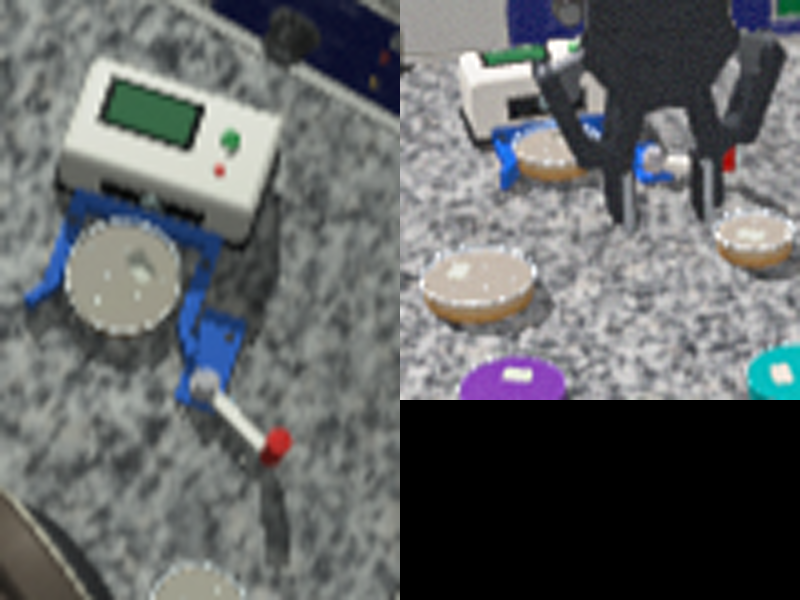

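```bash
python3 - <<'E'
from meas import *
a=cv2.imread('pics/t7.png');dishes(a,seeds=((339,120),(355,187),(288,165)))
yaw=-.31;ex=np.array([np.cos(yaw),np.sin(yaw)]);ey=np.array([-ex[1],ex[0]]);O=np.array([.627,.243])
d=ray('top',339.1,119.5,.015)[:2]-O;print(d@ex,d@ey)
E
```

```text
(339, 120) ctr [0.6273 0.2458] dia mm 55.87148420947699 area 360
(355, 187) ctr [0.4473 0.2157] dia mm 62.104624262265645 area 407
(288, 165) ctr [0.5094 0.3737] dia mm 65.05821645036004 area 486
0.001977356281751268 0.0031995522955893373
```

send_rows --deltas '[[[27,-26,0],0],[[54,-52,0],0],[[81,-78,0],0],[[108,-104,0],0],[[135,-130,0],0],[[155,-148,0],0],[[165,-156,0],0],[[165,-156,-20],0],[[165,-156,-30],0],[[165,-156,-30],0]]'

```text
t: 11.55
ee_pos: [0.5359, 0.1667, 0.0354]
eef_rot: [-0.57, -0.412, 0.421, 0.573]
ft_force: [-0.8, -0.4, -0.3]
width: 0.0359
```

```bash
python3 - <<'E'
from h import *
b=grab('scene','s8.png');s=sensors.get_state();print(s['ee_pos'],s['ft_force'])
cv2.imwrite('pics/v8.png',cv2.resize(b[120:220,270:370],None,fx=6,fy=6,interpolation=2))
E
```

```text
[0.53633127 0.16726171 0.0364291 ] [-0.37418951  0.66656245 -0.67192759]
```

View pics/v8.png

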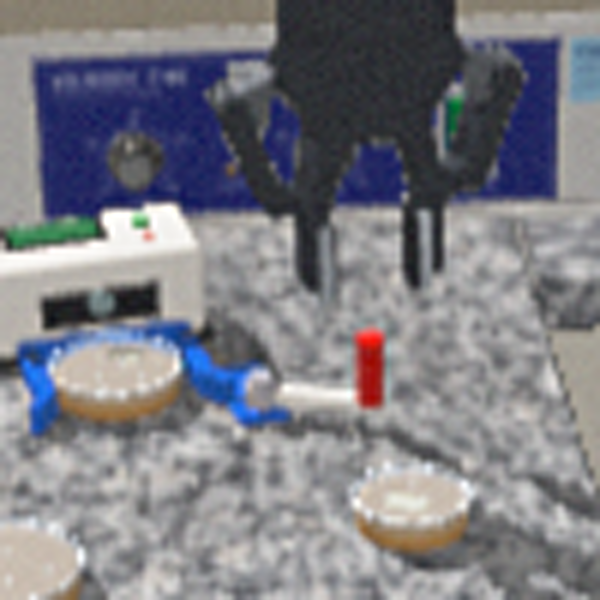

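send_rows --deltas '[[[0,2,-10],0],[[0,2,-20],0],[[0,2,-30],0],[[0,2,-37],0],[[0,2,-41],0],[[0,2,-41],0]]'

```text
t: 12.1
ee_pos: [0.535, 0.1692, -0.006]
eef_rot: [-0.57, -0.412, 0.421, 0.573]
ft_force: [0.1, 0.0, 0.3]
width: 0.036
```

send_rows --deltas '[[[0,0,0],0],[[0,0,0],0],[[0,0,0],0],[[0,0,0],0],[[0,0,0],0],[[0,0,0],0]]' --jaw 0 --newtons 20

```text
t: 12.6
ee_pos: [0.5333, 0.168, -0.006]
eef_rot: [-0.569, -0.411, 0.423, 0.573]
ft_force: [-2.9, -4.0, 2.3]
width: 0.0108
```

send_rows --deltas '[[[-2.9,3.2,0],0],[[-5.6,6.7,0],0],[[-7.9,10.4,0],0],[[-9.9,14.3,0],0],[[-11.5,18.3,0],0],[[-12.9,22.5,0],0]]'

```text
t: 13.1
ee_pos: [0.519, 0.1907, -0.006]
eef_rot: [-0.569, -0.41, 0.424, 0.573]
ft_force: [-3.0, -4.6, 1.7]
width: 0.0106
```

send_rows --deltas '[[[-0.9,4.2,0],0],[[-1.5,8.5,0],0],[[-1.7,12.9,0],0],[[-1.5,17.3,0],0],[[-0.9,21.6,0],0],[[0,25.8,0],0]]'

```text
t: 13.6
ee_pos: [0.5165, 0.2173, -0.0061]
eef_rot: [-0.568, -0.408, 0.425, 0.575]
ft_force: [-7.9, -0.1, 6.4]
width: 0.011
```

send_rows --deltas '[[[1.4,4.2,0],0],[[3.2,8.2,0],0],[[5,12.2,0],0],[[7.5,16,0],0],[[10,19.5,0],0],[[13,22.5,0],0],[[13,22.5,0],0]]'

```text
t: 14.18
ee_pos: [0.5292, 0.2426, -0.006]
eef_rot: [-0.567, -0.408, 0.424, 0.576]
ft_force: [-5.5, 3.8, 3.4]
width: 0.0098
```

send_rows --deltas '[[[3.3,3,0],0],[[7,5.7,0],0],[[10.5,8,0],0],[[14.5,10,0],0],[[18.5,11.6,0],0],[[22.5,13,0],0],[[22.5,13,0],0]]'

```text
t: 14.77
ee_pos: [0.5536, 0.2558, -0.0057]
eef_rot: [-0.567, -0.409, 0.423, 0.576]
ft_force: [0.0, 0.2, -0.7]
width: -0.0003
```

```bash
python3 - <<'E'
from meas import *
b=grab('scene','s9.png');a=grab('top','t9.png')
x,y=redtop(b,'scene',(285,345,160,215));print(len(x))
if len(x):print(x.min(),x.max(),y.min(),y.max(),x.mean(),y.mean())
for th in range(225,60,-15):
    t=np.radians(th);p=np.array([.5718+.05*np.cos(t),.2019+.05*np.sin(t)])
    print(th,np.round([*proj('scene',(*p,.012)),*proj('scene',(*p,.044))],1))
x,y=redtop(a,'top',(330,390,100,170));print(len(x),x.mean() if len(x) else'',y.mean() if len(y) else '')
s=sensors.get_state();print(s['ee_pos'],proj('scene',s['ee_pos']+[0,0,.028]))
E
```

```text
4
296 297 189 191 296.5 190.0
225 [331.3 186.7 331.2 176. ]
210 [329.8 188.9 329.7 178.2]
195 [327.2 190.9 327.  180.1]
180 [323.5 192.6 323.3 181.7]
165 [319.  193.7 318.8 182.9]
150 [314.1 194.3 313.8 183.4]
135 [309.1 194.2 308.7 183.3]
120 [304.4 193.5 304.  182.7]
105 [300.3 192.3 299.9 181.5]
90 [297.2 190.5 296.7 179.8]
75 [295.2 188.5 294.6 177.8]
0  
[ 0.55234028  0.25532124 -0.00599955] (np.float64(299.8494502300581), np.float64(190.4332852773922))
```

send_rows --deltas '[[[3,-0.5,0],0],[[6,-1.5,0],0],[[9,-2.5,0],0],[[12,-3.5,0],0],[[14,-4,0],0],[[14,-4,0],0]]'

```text
t: 15.37
ee_pos: [0.5672, 0.251, -0.0059]
eef_rot: [-0.568, -0.409, 0.424, 0.576]
ft_force: [0.9, -0.0, -0.4]
width: -0.0004
```

send_rows --deltas '[[[1,-0.3,0],0],[[2,-0.6,0],0],[[3,-0.9,0],0],[[3,-0.9,0],0]]'

```text
t: 15.7
ee_pos: [0.5703, 0.2501, -0.0059]
eef_rot: [-0.568, -0.409, 0.424, 0.576]
ft_force: [0.2, 0.8, -0.1]
width: -0.0001
```

send_rows --deltas '[[[1,-0.3,0],0],[[2,-0.6,0],0],[[3,-0.9,0],0],[[3,-0.9,0],0]]'

```text
t: 16.03
ee_pos: [0.5715, 0.2498, -0.006]
eef_rot: [-0.567, -0.408, 0.425, 0.577]
ft_force: [-4.1, 1.9, 2.2]
width: -0.0001
```

send_rows --deltas '[[[1,-0.3,0],0],[[2,-0.6,0],0],[[2,-0.6,0],0]]'

```text
t: 16.28
ee_pos: [0.5714, 0.2497, -0.006]
eef_rot: [-0.566, -0.406, 0.426, 0.578]
ft_force: [-7.1, 2.7, 4.1]
width: 0.0005
```

send_rows --deltas '[[[-6,2,0],0],[[-18,5.5,0],0],[[-32,10,5],0],[[-50,16,30],0],[[-80,25,60],0],[[-115,36,80],0],[[-150,47,90],0],[[-185,58,90],0],[[-205,64,90],0],[[-205,64,90],0]]'

```text
t: 17.12
ee_pos: [0.3616, 0.3136, 0.0836]
eef_rot: [-0.565, -0.406, 0.427, 0.577]
ft_force: [0.2, 0.9, -0.7]
width: 0.0003
```

```bash
python3 - <<'E'
from meas import *
a=grab('top','t10.png');b=grab('scene','s10.png');s=sensors.get_state();print(s['ee_pos'],s['ft_force'])
W=np.zeros((600,800,3),np.uint8);W[:480,:480]=cv2.resize(a[75:195,275:395],(480,480),interpolation=2);W[:480,480:]=cv2.resize(b[145:265,250:330],(320,480),interpolation=2)
cv2.imwrite('pics/v10.png',W[:480])
x,y=redtop(a,roi=(330,390,100,170));k=ray('top',x.mean(),y.mean(),.04)[:2];print(k)
yaw=-.31;ex=np.array([np.cos(yaw),np.sin(yaw)]);ey=np.array([-ex[1],ex[0]]);O=np.array([.627,.243]);print('knob in reader',(k-O)@ex,(k-O)@ey)
E
```

```text
[0.36603924 0.31392974 0.08417865] [ 0.10208176 -0.47430654 -0.07918734]
[0.58885436 0.24993669]
knob in reader -0.03844347324031584 -0.005030611245753881
```

View pics/v10.png

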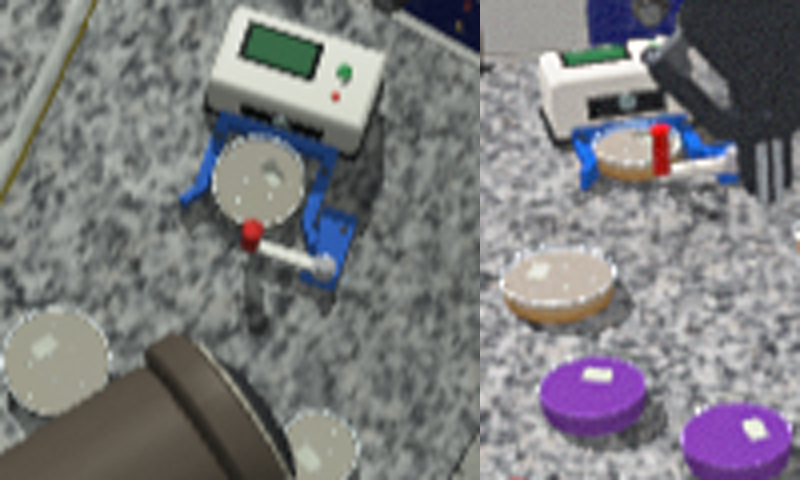

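The gate is shut: the knob measures (-38,-5) mm in the reader frame, against (-40,-6) expected. The plate sits in the bay and the robot touches nothing.

```bash
python3 - <<'E'
from h import *
print(env.job_done())
E
```

```text
the job is handed in; nothing more can be done
None
```

I slid the 60 mm plate flat along the counter into the bay, pushing from behind with two fingers. I stopped when it stalled against the back stop at about 7 N. Then I swung the gate shut against its stop, moved the arm away and handed the job in at about 17 s.

**Last checks**
- **Plate:** its centre measured about 2–3 mm from the nominal seat before the gate was shut. That is within measuring error, and I did not measure it again afterwards. The final picture shows it still in the bay.
- **Gate:** the knob measured (-38, -5) mm in the reader frame, against (-40, -6) mm when fully shut.
- **Other plates:** dish_70 measured the same place to within 2 mm before the gate was closed. In the last view both other plates look unmoved.

**What disagreed or failed**
- **Fingertip height:** the fingertips stood about 27 mm higher than the reported TCP height, so I worked from the pictures and the contact force instead.
- **Knob grip:** the grip slipped off the knob about two-thirds of the way round, and I finished by pushing it with the closed fingers.
- **dish_50 measurement:** one colour measurement of dish_50 came out wrong (62 mm across and about 12 mm off position). I took this for a masking error, because the plate looked unmoved, and did not measure it again.

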